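# Mount the tall bobbin on the polishing head

## Task

Fit the taller of the two cork bobbins, flange down, on the upright spindle of the polishing head: turn it by feel until the spindle's driving blade enters the hidden notches in its foot, then press it fully home until both spring catches snap over its flange, and let go. Leave the short bobbin, the doll stand, the mallet and the lid where they stand.

Things in the scene. Friction and masses are not known exactly. Their poses are not given: they have to be found in the camera images.
- tall_mid (a point): Centre (on the axis, half-way up) of the taller bobbin: loose, 0.2 to 0.4 kg, standing upright on the bench, flange down. Cork-faced tube 110 mm tall, 50 mm outside diameter, with a straight through bore of 24 mm; round its foot a pale wooden flange 72 mm in diameter and 6 mm thick. z is the axis, up.
- tall_foot (a point): Centre of the tall bobbin's underside, 55 mm below tall_mid. Over the lowest 24 mm the bore widens to 42 mm and four ribs, 12 mm wide, reach in to the 24 mm bore; between them are four notches, centred on this frame's +x, +y, -x and -y. They open downward only and cannot be seen while it stands.
- short_mid (a point): Centre of the short bobbin, loose: same make and diameters but only 70 mm tall, its underside 35 mm below this point. Not needed; leave it.
- seat (a point): Centre of the flat top of the polishing head, at the foot of its spindle, 50 mm above the bench; the bobbin's underside must land here. The head is a fixed grey housing 200 x 200 x 50 mm with a dark steel top; z is up along the spindle, x and y run along the housing's sides.
- spindle_tip (a point): Top of the round steel spindle, on its axis, 95 mm above the seat. The spindle is 20 mm thick; its last 15 mm taper to 10 mm.
- blade_top (a point): On the spindle axis, 22 mm above the seat: top of the driving blade, 38 mm long, 6 mm thick, that stands across the spindle's foot. A stiff brake holds it; its direction varies and is NOT reported (this frame only turns with the housing). Ribs on the blade: the bobbin stops with its underside here. Blade within about 7 degrees of a notch: it goes on down to the catches (if it rubs, turn it a little farther).
- catch_left (a joint): Lean of the spring catch on the seat's +y side, rad: 0 shut (upright), about 0.1 when the flange pushes it out; a spring shuts it. The bobbin first rests on the catches' sloping noses, underside 9 to 15 mm above the seat; pressing with 6 to 20 N spreads them, they snap back over the flange and it lands on the seat. Dark steel, 22 mm wide, 19 mm tall above the seat.
- catch_right (a joint): The same for the catch on the seat's -y side. Each catch's upright part is 40 mm from the spindle axis; its nose reaches in to 32 mm and starts 7.5 mm above the seat.
- stand: Loose pine stand 85 x 360 mm with four doll halves up to 131 mm tall; origin under its centre, y along it. Leave it.
- mallet: Loose round wooden mallet with brass bands, standing on its head, 92 mm in diameter, 228 mm tall; origin under its centre. Leave it.
- lid: Loose blue-lacquered doll lid, 68 mm in diameter, 60 mm tall; origin under its centre. Leave it.
Mind the look-alikes: they are no part of the job. What is shaped like the part that bears tall_mid but pink or yellow is not meant.

How it is judged (in metres and radians):
On the way, in this order (a step that is already met when the one before it is completed fails the run):
1. the tall bobbin is threaded on the spindle, upright, at least 30 mm down it (horizontal distance between tall_mid and seat below 0.005 m and z of tall_mid in the frame of seat below 0.12 m and angle between tall_mid's own z axis and vertical below 0.12 rad), for 0.1 s.
2. the bobbin is home under both catches (horizontal distance between tall_mid and seat below 0.004 m and z of tall_mid in the frame of seat between 0.05 and 0.058 m and angle between tall_mid's own z axis and vertical below 0.052 rad and value of joint each of catch_left, catch_right below 0.04 rad), for 0.2 s.
At the end, for the whole second after the job is handed in: The tall bobbin stands on the spindle, flange down, axis within 4 mm of the spindle's and within 3 degrees of upright, its underside within 3 mm of the seat, both catches shut over its flange (within 0.04 rad), released and at rest (all of step 2 and linear speed of tall below 0.02 m/s); the robot touches nothing.
It fails at once if short bobbin moved more than 30 mm or tipped (distance of short_mid from where it was at the start of the episode above 0.03 m or angle between short_mid's own z axis and vertical above 0.3 rad).
It fails at once if doll stand moved more than 30 mm or tipped (distance of stand from where it was at the start of the episode above 0.03 m or angle between stand's own z axis and vertical above 0.3 rad).
It fails at once if mallet moved more than 30 mm or tipped (distance of mallet from where it was at the start of the episode above 0.03 m or angle between mallet's own z axis and vertical above 0.3 rad).
It fails at once if lid moved more than 30 mm or tipped (distance of lid from where it was at the start of the episode above 0.03 m or angle between lid's own z axis and vertical above 0.3 rad).
It also fails if it takes over 58 s, if anything falls off the work surface, if the arm or the gripper's body presses on something with over 40 N, if the wrist force passes 120 N, or if a joint passes its speed limit or range.

## Robot

A 6-joint arm with a two-finger parallel gripper is mounted at the origin on the work surface. World frame = base frame: x ahead of the robot, y to its left, z up, the work surface at z = 0. Lengths are in m, angles in degrees, forces in N, time in s.
With the tool pointing down it reaches from about 0.4 to 0.925 m from the base axis. Payload 12.5 kg.
Tool frame: the origin (TCP) lies at the very end of the fingers, on their centre line; the grasp point (between the pads) lies 19 mm behind it (r.grip_depth is the distance from the TCP to the grasp point, in m); z points along the fingers, y is the direction in which the jaws open and shut (so a half turn about z gives the same grasp; the last joint's range is limited). The gripper opens to 95 mm and grips with 3 to 60 N. Pads are 20 mm wide; open, the fingers measure 119 mm over their backs; the gripper's body (75 mm by 180 mm) begins 59 mm behind the grasp point.
Start: joints at [60.756, 28.126, 89.318, -0, 62.55, -6.05], TCP at [0.246, 0.575, 0.215] pointing down, gripper open.
Joint ranges: [-177.58, 177.58], [-47.91, 125.51], [2.72, 160], [-65.01, 245.01], [3.68, 167.84], [-153.87, 153.87]. Speed limits (degrees/s): [127.2, 127.2, 159.86, 180, 180, 180].

## Interface

Orientations are given as a 3x3 rotation matrix whose columns are the frame's x, y, z axes.
In Python, from bench import r gives the robot as it stands.
- The arm moves only by the tool arm_command, never from a script. Its argument "increments" is text: rows parted by semicolons, each of 7 numbers parted by spaces: the closure in counts, from 0 (fully open) to 255 (shut), then the shift along the world's x, y, z in cm, then the turn, a rotation vector about the world's x, y, z in rad. A call has exactly 5 rows; each row shifts and turns the commanded pose from where the row before left it; what a row does not reach is not made up. A row lasts 1/12 s, in which the tool goes at most 41.7 mm and 7.16 degrees, less where a joint would pass 70% of its speed; a pose out of reach is approached as far as the arm can. A call with a gripper value outside its range is refused whole. The fingers move at their own pace and stop on an object; "squeeze" is the grip in N (left out, the last holds). Time passes only in rows, so rows that do not move let the fingers close, or fill a call up. It gives the time, the measured TCP pose, the force and the opening at its end, in the units of the state.
- r.state(): the state, without advancing time (a new reading comes with each control period).
- r.grab_frame(name): name is "scene" or "top" or "wrist"; returns a dict with "pixels" (384x512x3 uint8, red, green, blue), "mtx" (3x3 intrinsics, pixels), "rvec" (rotation vector, rad) and "tvec" (3), from world to camera coordinates, as OpenCV has them; the wrist camera has in their place "tool_from_camera" (4x4, takes a point from camera to tool coordinates, whose origin is the TCP and whose axes are the flange's). Camera axes: x right, y down, z forward; pixel columns grow to the right and rows downward; lengths in m; the calibration is good to about 2 mm. A picture is of the moment at which its call begins: read the wrist's pose just before it. There is no depth.
- r.sign_off(): hands the job in, once; it reports no verdict.
The state is a dict: "time_s": time; "qpos": joint angles; "dq": joint speeds; "effort": joint torques, N m; "tool_pos": TCP position; "orientation": TCP orientation; "force": force on the tool from outside, world axes, zero at the start; "ft_torque": the same for the moment, N m; "opening": opening from 0.0 (shut) to 1.0 (fully open).
Only numpy, scipy, OpenCV 4.12 (cv2) and the standard library are available. Lean on these libraries where they do the work, as an engineer would, in place of code of your own. Each camera call takes 0.05 s, during which the arm holds its last target. There are 200 camera calls.

## Working session

There is one attempt and no reset: what is moved stays moved. The work goes in short steps, Python scripts to look and compute and a tool call to move; the robot and the scene stay as the last step left them, time stands still between calls to the robot, and variables do not carry over. Pictures are saved under pics/ and viewed, on a budget of 10 in all, crops included, one or two more only if the job needs it, and the job is handed in when it is done.

Besides the shell and the picture viewer there is one more tool, called after "Request:" as name(argument=value, ...) on one line, values as JSON. arm_command: Moves the arm, as the interface text tells. Its arguments: {"type":"object","properties":{"increments":{"type":"string"},"squeeze":{"type":"number"}},"required":["increments"]}

```bash
mkdir -p pics; ls; python3 - <<'E'
from bench import r
import cv2,pickle
s=r.state();print(s)
D={}
for n in("scene","top"):
    f=r.grab_frame(n);D[n]=f
    cv2.imwrite(f"pics/{n}0.png",f["pixels"][:,:,::-1]);print(n,f["mtx"],f["rvec"],f["tvec"])
pickle.dump(D,open("f0.pkl","wb"))
E
```

```text
pics
{'time_s': 0.0, 'qpos': array([ 6.07578233e+01,  2.81644656e+01,  8.93519700e+01, -1.82942555e-03,
        6.25498231e+01, -6.04910642e+00]), 'dq': array([-0.01579197, -0.0261696 ,  0.02612367,  0.01707444, -0.04602577,
       -0.08133679]), 'effort': array([ 2.64660885e-03, -6.12662816e+01, -2.58183807e+01,  6.93054381e-02,
        4.82895377e-02, -2.33588225e-04]), 'tool_pos': array([0.24598788, 0.5742701 , 0.21404722]), 'orientation': array([[-9.19188756e-01,  3.93816885e-01, -5.40196227e-04],
       [ 3.93817244e-01,  9.19188192e-01, -1.02290186e-03],
       [ 9.37059711e-05, -1.15297847e-03, -9.99999331e-01]]), 'force': array([-0.02193308,  0.14653788,  0.12711434]), 'ft_torque': array([ 0.05841793,  0.0301499 , -0.00049529]), 'opening': 0.9986511476986416}
scene [[405.80044289   0.         250.83070694]
 [  0.         405.80044289 191.79951088]
 [  0.           0.           1.        ]] [ 1.00019329  2.21941016 -1.26330192] [ 0.37265953 -0.13580051  1.72587051]
top [[496.08629847   0.         256.5996754 ]
 [  0.         496.08629847 189.57950495]
 [  0.           0.           1.        ]] [ 2.16128191 -2.19027223  0.12512008] [0.02048857 0.61145171 1.56933149]
```

View pics/scene0.png

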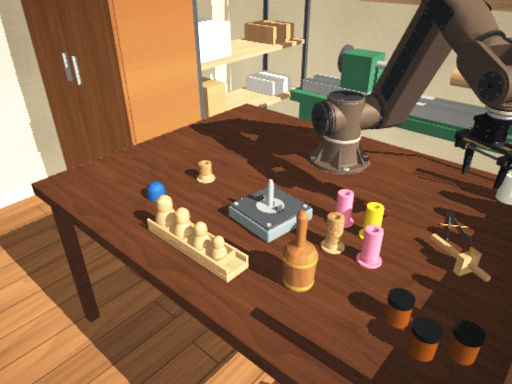

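View pics/top0.png

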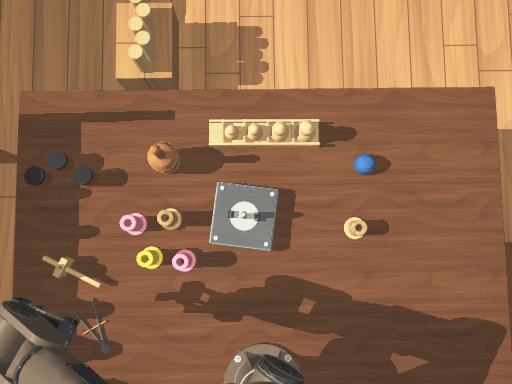

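The scene view shows the tall cork bobbin at about (333,232), with the mallet in front and pink and yellow look-alikes around it. In the top view it is at (169,219), the head at (244,216) and the short bobbin at (356,228). Next I'll zoom in and back-project.

```bash
cat > h.py <<'E'
import numpy as np,cv2,pickle
def ray(f,uv,z):
    R=cv2.Rodrigues(f["rvec"])[0];t=np.ravel(f["tvec"]);c=-R.T@t
    d=R.T@np.linalg.inv(f["mtx"])@np.array([*uv,1.]);return c+d*(z-c[2])/d[2]
def proj(f,P): return cv2.projectPoints(np.float64(P).reshape(-1,1,3),f["rvec"],f["tvec"],f["mtx"],None)[0].reshape(-1,2)
def circ(c,rad,z): a=np.linspace(0,2*np.pi,60);return np.c_[c[0]+rad*np.cos(a),c[1]+rad*np.sin(a),0*a+z]
E
python3 - <<'E'
from h import *
D=pickle.load(open("f0.pkl","rb"));f=D["top"]
for n,uv,z in[("tall",(168,219),.055),("tallTop",(166.5,218.5),.11),("head",(244,216),.05),("tip",(244,216),.145),("short",(356,228),.0),("mallet",(164,157),.05),("pink1",(133,223),.05),("pink2",(184,260),.05),("yel",(149,257),.05)]: print(n,ray(f,uv,z).round(4))
# head corners from top face
im=f["pixels"][165:275,120:290,::-1]
cv2.imwrite("pics/c0.png",cv2.resize(im,None,fx=4.6,fy=4.6,interpolation=cv2.INTER_CUBIC))
E
```

```text
tall [0.5196 0.2931 0.055 ]
tallTop [0.5187 0.2886 0.11  ]
head [0.5261 0.0537 0.05  ]
tip [0.5215 0.0526 0.145 ]
short [ 0.4844 -0.3115  0.    ]
mallet [0.7183 0.3075 0.05  ]
pink1 [0.5087 0.4041 0.05  ]
pink2 [0.3907 0.2434 0.05  ]
yel [0.4016 0.3529 0.05  ]
```

View pics/c0.png

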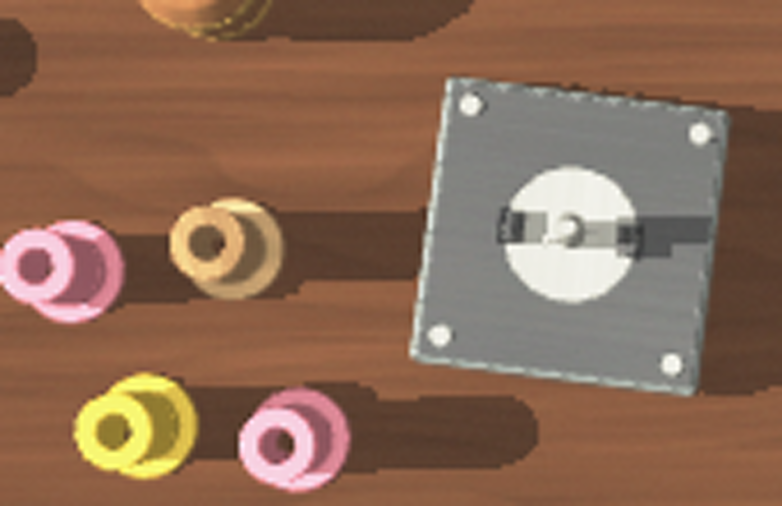

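The crop shows the housing, with its screw mean at full-image (244.0,215.9), turned about -7°. The tall bobbin's top ring is at (165,217.8) and its flange at about (170.2,218.9), which puts the bobbin near (0.519,0.287). I'll move above it.

Request:
arm_command(increments="0 2.7 -2.8 0.5 0 0 0;0 2.7 -2.8 0.5 0 0 0;0 2.7 -2.8 0.5 0 0 0;0 2.7 -2.8 0.5 0 0 0;0 2.7 -2.8 0.5 0 0 0")

```text
time_s: 0.52
tool_pos: [0.3819, 0.433, 0.2397]
orientation: [[-0.919, 0.393, -0.0], [0.393, 0.919, -0.0], [0.0, -0.0, -1.0]]
force: [0.8, 0.7, -0.7]
opening: 0.999
```

Request:
arm_command(increments="0 2.7 -2.8 0 0 0 0;0 2.7 -2.8 0 0 0 0;0 2.7 -2.8 0 0 0 0;0 2.7 -2.8 0 0 0 0;0 2.7 -2.8 0 0 0 0")

```text
time_s: 0.93
tool_pos: [0.5171, 0.2928, 0.2395]
orientation: [[-0.919, 0.394, -0.0], [0.394, 0.919, -0.0], [0.0, -0.0, -1.0]]
force: [0.8, 0.1, -0.0]
opening: 1.0
```

Request:
arm_command(increments="0 0 0 0 0 0 0;0 0 0 0 0 0 0;0 0 0 0 0 0 0;0 0 0 0 0 0 0;0 0 0 0 0 0 0")

```text
time_s: 1.35
tool_pos: [0.5153, 0.2955, 0.2397]
orientation: [[-0.92, 0.392, -0.0], [0.392, 0.92, 0.0], [0.0, 0.0, -1.0]]
force: [0.7, 0.2, 0.5]
opening: 1.001
```

```bash
python3 - <<'E'
from bench import r
from h import *
D=pickle.load(open("f0.pkl","rb"));f=D["top"]
print(ray(f,(165,217.8),.11),ray(f,(170.2,218.9),.003))
s=r.state();w=r.grab_frame("wrist");pickle.dump((s,w),open("w1.pkl","wb"))
print(s["tool_pos"],s["orientation"],w["mtx"],w["tool_from_camera"])
cv2.imwrite("pics/w1.png",w["pixels"][:,:,::-1])
E
```

```text
[0.52092589 0.29318937 0.11      ] [0.52213552 0.29453513 0.003     ]
[0.51528067 0.29550196 0.23968829] [[-9.19851083e-01  3.92267714e-01 -1.60119313e-04]
 [ 3.92267707e-01  9.19851097e-01  7.06335219e-05]
 [ 1.74993176e-04  2.16268592e-06 -9.99999985e-01]] [[308.71808396   0.         255.19358163]
 [  0.         308.71808396 190.97158997]
 [  0.           0.           1.        ]] [[ 4.26941322e-04 -9.61759689e-01 -2.73894355e-01  7.78073580e-02]
 [ 9.99999793e-01  5.42595614e-04 -3.46503511e-04  8.20434059e-04]
 [ 4.81866984e-04 -2.73894150e-01  9.61759722e-01 -1.70407975e-01]
 [ 0.00000000e+00  0.00000000e+00  0.00000000e+00  1.00000000e+00]]
```

View pics/w1.png

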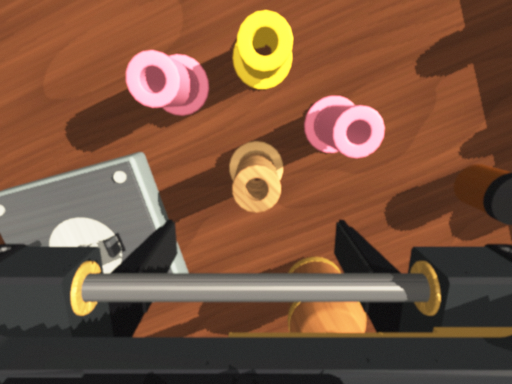

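The wrist view shows the tall cork bobbin's top ring at about (257,188), with its flange behind at (256,162). The mallet is at (325,300) and the spindle head at lower left.

```bash
cat >> h.py <<'E'
def wray(s,w,uv,z):
    T=w["tool_from_camera"];R=np.array(s["orientation"]);c=R@T[:3,3]+s["tool_pos"]
    d=R@T[:3,:3]@np.linalg.inv(w["mtx"])@np.array([*uv,1.]);return c+d*(z-c[2])/d[2]
def wproj(s,w,P):
    T=w["tool_from_camera"];R=np.array(s["orientation"])
    p=(np.linalg.inv(T[:3,:3])@((R.T@(np.array(P)-s["tool_pos"]).T)-T[:3,3:4]));p=w["mtx"]@p;return (p[:2]/p[2]).T
E
python3 - <<'E'
from h import *
s,w=pickle.load(open("w1.pkl","rb"))
c=wray(s,w,(256.8,188.5),.11);print(c,"tip",s["tool_pos"])
g=w["pixels"][:,:,::-1].copy()
for rad,z in((.025,.11),(.012,.11),(.036,.006)):
    for col,cc in(((0,255,0),c),):
        cv2.polylines(g,[np.int32(wproj(s,w,circ(cc,rad,z))*16)],True,col,1,shift=4)
big=cv2.resize(g[130:230,205:305],None,fx=3.5,fy=3.5,interpolation=cv2.INTER_NEAREST)
D=pickle.load(open("f0.pkl","rb"));f=D["top"];t=f["pixels"][:,:,::-1].copy();t=cv2.resize(t,None,fx=4,fy=4,interpolation=cv2.INTER_CUBIC)
for rad,z in((.025,.11),(.036,.006)): cv2.polylines(t,[np.int32((proj(f,circ(c,rad,z))+.5)*64)],True,(0,255,0),1,shift=4)
cv2.imwrite("pics/c1.png",np.hstack([big,t[750:1100,520:920]]))
E
```

```text
[0.52083134 0.29566946 0.11      ] tip [0.51528067 0.29550196 0.23968829]
```

View pics/c1.png

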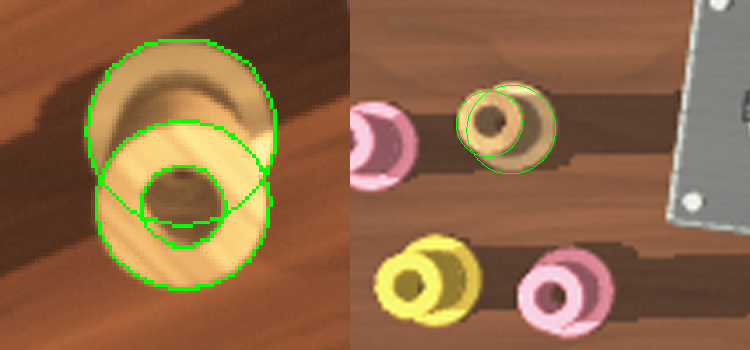

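The overlay fits well in the wrist view: the drawn circles match the ring and flange. In the top view it agrees to about 1-2 mm. Descending to grip.

Request:
arm_command(increments="0 0.5 0 -3 0 0 0;0 0 0 -3.4 0 0 0;0 0 0 -3.4 0 0 0;0 0 0 -3.4 0 0 0;0 0 0 -3.4 0 0 0")

```text
time_s: 1.82
tool_pos: [0.5206, 0.2953, 0.0725]
orientation: [[-0.92, 0.393, 0.001], [0.393, 0.92, 0.0], [-0.001, 0.001, -1.0]]
force: [1.3, 0.8, -0.2]
opening: 1.001
```

Request:
arm_command(increments="0 0 0 0 0 0 0;0 0 0 0 0 0 0;100 0 0 0 0 0 0;160 0 0 0 0 0 0;255 0 0 0 0 0 0", squeeze=15)

```text
time_s: 2.23
tool_pos: [0.5219, 0.295, 0.0758]
orientation: [[-0.919, 0.394, 0.003], [0.394, 0.919, 0.001], [-0.002, 0.002, -1.0]]
force: [-0.1, 0.3, 0.2]
opening: 0.845
```

Request:
arm_command(increments="255 0 0 0 0 0 0;255 0 0 0 0 0 0;255 0 0 0 0 0 0;255 0 0 0 0 0 0;255 0 0 0 0 0 0", squeeze=25)

```text
time_s: 2.65
tool_pos: [0.5211, 0.2945, 0.0738]
orientation: [[-0.919, 0.394, 0.0], [0.394, 0.919, 0.0], [-0.0, 0.0, -1.0]]
force: [0.0, -0.6, 2.7]
opening: 0.524
```

Gripped: opening 0.524, or about 50 mm. Lifting, then moving to a place where the wrist camera sees the spindle.

Request:
arm_command(increments="255 0 0 3 0 0 0;255 0 0 3.5 0 0 0;255 0 0 3.5 0 0 0;255 0 0 3.5 0 0 0;255 0 0 3 0 0 0")

```text
time_s: 3.07
tool_pos: [0.5209, 0.2944, 0.2407]
orientation: [[-0.919, 0.394, 0.0], [0.394, 0.919, 0.0], [-0.0, 0.0, -1.0]]
force: [0.9, 0.2, -2.7]
opening: 0.53
```

Request:
arm_command(increments="255 0 -3 0 0 0 0;255 0 -3 0 0 0 0;255 1 -3 0 0 0 0;255 1 -3 0 0 0 0;255 1 -3 0 0 0 0")

```text
time_s: 3.48
tool_pos: [0.551, 0.1432, 0.2385]
orientation: [[-0.919, 0.393, -0.001], [0.393, 0.919, -0.0], [0.001, -0.0, -1.0]]
force: [0.8, 0.2, -3.0]
opening: 0.526
```

Request:
arm_command(increments="255 2.3 -2.5 0 0 0 0;255 2.3 -2.5 0 0 0 0;255 2.2 -2.5 0 0 0 0;255 0 0 0 0 0 0;255 0 0 0 0 0 0")

```text
time_s: 3.9
tool_pos: [0.6194, 0.0681, 0.2376]
orientation: [[-0.918, 0.396, -0.002], [0.396, 0.918, 0.0], [0.002, -0.001, -1.0]]
force: [0.0, 0.3, -3.6]
opening: 0.527
```

```bash
python3 - <<'E'
from bench import r
from h import *
s=r.state();w=r.grab_frame("wrist");pickle.dump((s,w),open("w2.pkl","wb"))
print(s["tool_pos"],s["force"],s["opening"])
cv2.imwrite("pics/w2.png",w["pixels"][:,:,::-1])
E
```

```text
[0.61943335 0.06810628 0.23758948] [ 0.04795569  0.30089291 -3.61611291] 0.527082902483718
```

View pics/w2.png

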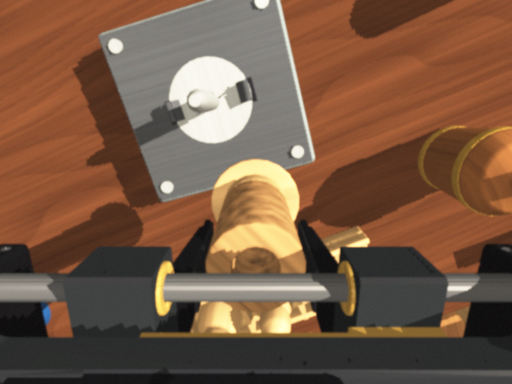

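The wrist view shows the housing with screws at (115,46), (262,3), (297,152) and (167,187), the white disc centre at about (210,100) and the spindle tip at about (203,98). The held bobbin is upright, with its flange at about (255,200). I'll overlay a model and zoom.

```bash
cat > ov.py <<'E'
from h import *
s,w=pickle.load(open("w2.pkl","rb"));tp=np.array(s["tool_pos"])
P=[(115.5,46.5),(262,3),(297,152),(167,187.5)]
W=[wray(s,w,p,.051) for p in P];W=np.array(W)
print("screws",W.round(4).tolist(),[np.linalg.norm(W[i]-W[i-1]).round(4) for i in range(4)])
seat=W.mean(0);e=W[1]-W[0];print("seat",seat,"edge angles",[np.degrees(np.arctan2(*(W[(i+1)%4]-W[i])[1::-1])).round(2) for i in range(4)])
print("tip by pixel",wray(s,w,(203,97.5),.145))
zu=tp[2]-.0738
g=cv2.resize(w["pixels"][:,:,::-1],None,fx=4,fy=4,interpolation=cv2.INTER_CUBIC)
def dr(c,rad,z,col): cv2.polylines(g,[np.int32((wproj(s,w,circ(c,rad,z))+.5)*64)],True,col,1,shift=4)
for rad,z in((.005,.145),(.010,.130),(.01,.05)): dr(seat,rad,z,(0,0,255))
for rad,z in((.036,zu),(.036,zu+.006),(.025,zu+.006)): dr(tp,rad,z,(0,200,0))
cv2.imwrite("pics/c2.png",np.hstack([cv2.resize(g[280:540,640:1060],(420,260)),g[600:860,820:1200]]))
E
python3 ov.py
```

```text
screws [[0.4362, -0.0139, 0.051], [0.4601, 0.145, 0.051], [0.6173, 0.1225, 0.051], [0.5955, -0.0361, 0.051]] [np.float64(0.1609), np.float64(0.1606), np.float64(0.1588), np.float64(0.1601)]
seat [0.52726107 0.054385   0.051     ] edge angles [np.float64(81.45), np.float64(-8.15), np.float64(-97.82), np.float64(172.06)]
tip by pixel [0.52724876 0.06217979 0.145     ]
```

View pics/c2.png

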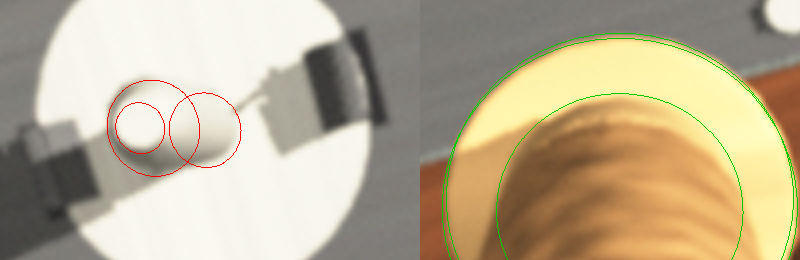

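The spindle overlay fits the tip closely and the bobbin flange fits within about 0.5 mm. The seat is at (0.5273,0.0544). I'll move over it and check the pose.

Request:
arm_command(increments="255 -2.3 -0.34 0 0 0 0;255 -2.3 -0.34 0 0 0 0;255 -2.3 -0.34 0 0 0 0;255 -2.3 -0.34 0 0 0 0;255 0 0 0 0 0 0")

```text
time_s: 4.37
tool_pos: [0.5228, 0.0568, 0.2389]
orientation: [[-0.92, 0.392, -0.002], [0.392, 0.92, 0.0], [0.002, -0.001, -1.0]]
force: [1.2, -0.1, -1.7]
opening: 0.527
```

Request:
arm_command(increments="255 0 0 0 0 0 0;255 0 0 0 0 0 0;255 0 0 0 0 0 0;255 0 0 0 0 0 0;255 0 0 0 0 0 0")

```text
time_s: 4.78
tool_pos: [0.5275, 0.0561, 0.2384]
orientation: [[-0.919, 0.394, -0.0], [0.394, 0.919, 0.0], [0.0, 0.0, -1.0]]
force: [-0.4, 0.6, -3.2]
opening: 0.524
```

Request:
arm_command(increments="255 0 0 0 0 0 0;255 0 0 0 0 0 0;255 0 0 0 0 0 0;255 0 0 0 0 0 0;255 0 0 0 0 0 0")

```text
time_s: 5.2
tool_pos: [0.5271, 0.0559, 0.2386]
orientation: [[-0.919, 0.394, -0.0], [0.394, 0.919, 0.0], [0.0, 0.0, -1.0]]
force: [0.2, 0.6, -2.5]
opening: 0.52
```

```bash
python3 - <<'E'
from bench import r
from h import *
for i in range(5):
    s=r.state();w=r.grab_frame("wrist");print(s["time_s"],s["tool_pos"].round(4),s["force"].round(1))
f=r.grab_frame("scene");pickle.dump((s,w,f),open("w3.pkl","wb"))
u,v=proj(f,[[.5273,.0544,.15]])[0].astype(int)
g=cv2.resize(f["pixels"][:,:,::-1],None,fx=5,fy=5,interpolation=cv2.INTER_CUBIC)
for rad,z in((.005,.145),(.01,.13),(.036,s["tool_pos"][2]-.0738),(.025,s["tool_pos"][2]-.0738+.11)):
  cv2.polylines(g,[np.int32((proj(f,circ((.5273,.0544) if z<.15 else s["tool_pos"],rad,z))+.5)*80)],True,(0,255,0),1,shift=4)
cv2.imwrite("pics/s3.png",g[v*5-300:v*5+200,u*5-300:u*5+300])
E
```

```text
5.2 [0.5271 0.0559 0.2386] [ 0.2  0.6 -2.5]
5.25 [0.5272 0.0559 0.2387] [-0.2 -0.3 -1.8]
5.3 [0.5271 0.0559 0.2387] [ 0.3 -0.6 -2.8]
5.35 [0.5271 0.0559 0.2387] [-0.4  0.6 -2.5]
5.4 [0.5271 0.0559 0.2387] [-0.6 -0.2 -2.8]
```

View pics/s3.png

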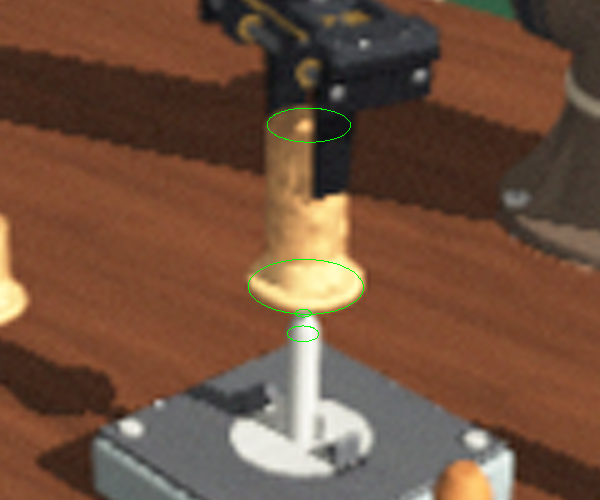

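The scene crop shows the bobbin directly above the spindle, with the spindle tip at (303,314) in the crop. I'll correct 1.5 mm in y and start down.

Request:
arm_command(increments="255 0 -0.15 -0.5 0 0 0;255 0 0 -0.8 0 0 0;255 0 0 -0.8 0 0 0;255 0 0 -0.8 0 0 0;255 0 0 0 0 0 0")

```text
time_s: 5.92
tool_pos: [0.5263, 0.0544, 0.2076]
orientation: [[-0.919, 0.394, -0.003], [0.394, 0.919, 0.0], [0.003, -0.001, -1.0]]
force: [0.7, -0.0, -3.4]
opening: 0.527
```

Request:
arm_command(increments="255 0 0 -0.5 0 0 0;255 0 0 -0.5 0 0 0;255 0 0 -0.5 0 0 0;255 0 0 0 0 0 0;255 0 0 0 0 0 0")

```text
time_s: 6.33
tool_pos: [0.5271, 0.0544, 0.1944]
orientation: [[-0.919, 0.394, -0.0], [0.394, 0.919, 0.0], [0.0, -0.0, -1.0]]
force: [-0.4, 0.0, -3.8]
opening: 0.524
```

Request:
arm_command(increments="255 0 0 -0.8 0 0 0;255 0 0 -0.8 0 0 0;255 0 0 -0.8 0 0 0;255 0 0 -0.8 0 0 0;255 0 0 -0.8 0 0 0")

```text
time_s: 6.75
tool_pos: [0.527, 0.0544, 0.1536]
orientation: [[-0.919, 0.394, -0.0], [0.394, 0.919, 0.0], [0.0, -0.0, -1.0]]
force: [-0.2, -0.1, -2.2]
opening: 0.528
```

Request:
arm_command(increments="255 0 0 -0.2 0 0 0;255 0 0 -0.2 0 0 0;255 0 0 -0.2 0 0 0;255 0 0 -0.2 0 0 0;255 0 0 0 0 0 0")

```text
time_s: 7.17
tool_pos: [0.5271, 0.0544, 0.1465]
orientation: [[-0.919, 0.394, -0.0], [0.394, 0.919, 0.0], [0.0, 0.0, -1.0]]
force: [-0.3, -0.2, -2.1]
opening: 0.522
```

Request:
arm_command(increments="255 0 0 -0.1 0 0 0;255 0 0 -0.1 0 0 0;255 0 0 0 0 0 0;255 0 0 0 0 0 0;255 0 0 0 0 0 0")

```text
time_s: 7.58
tool_pos: [0.5276, 0.0543, 0.1455]
orientation: [[-0.919, 0.394, 0.002], [0.394, 0.919, -0.0], [-0.002, 0.001, -1.0]]
force: [-2.0, -0.8, 6.5]
opening: 0.524
```

Contact with the blade top at underside of about 0.072. Now turning by feel under a light press.

Request:
arm_command(increments="255 0 0 0 0 0 -0.05;255 0 0 0 0 0 -0.05;255 0 0 0 0 0 -0.05;255 0 0 0 0 0 -0.05;255 0 0 0 0 0 0")

```text
time_s: 8.0
tool_pos: [0.5277, 0.0544, 0.1455]
orientation: [[-0.821, 0.571, 0.002], [0.571, 0.821, -0.0], [-0.002, 0.001, -1.0]]
force: [-0.2, -0.2, 4.8]
opening: 0.524
```

Request:
arm_command(increments="255 0 0 0 0 0 -0.05;255 0 0 0 0 0 -0.05;255 0 0 0 0 0 -0.05;255 0 0 0 0 0 -0.05;255 0 0 0 0 0 0")

```text
time_s: 8.42
tool_pos: [0.5278, 0.0544, 0.1455]
orientation: [[-0.691, 0.723, 0.002], [0.723, 0.691, 0.0], [-0.002, 0.002, -1.0]]
force: [0.3, 0.4, 5.7]
opening: 0.523
```

Request:
arm_command(increments="255 0 0 0 0 0 -0.05;255 0 0 0 0 0 -0.05;255 0 0 0 0 0 -0.05;255 0 0 0 0 0 -0.05;255 0 0 0 0 0 0")

```text
time_s: 8.83
tool_pos: [0.5279, 0.0544, 0.1455]
orientation: [[-0.534, 0.845, 0.002], [0.845, 0.534, 0.0], [-0.001, 0.002, -1.0]]
force: [1.3, -0.2, 6.1]
opening: 0.525
```

Request:
arm_command(increments="255 0 0 0 0 0 -0.05;255 0 0 0 0 0 -0.05;255 0 0 0 0 0 -0.05;255 0 0 0 0 0 -0.05;255 0 0 0 0 0 0")

```text
time_s: 9.25
tool_pos: [0.5281, 0.0544, 0.1453]
orientation: [[-0.357, 0.934, 0.003], [0.934, 0.357, 0.0], [-0.001, 0.003, -1.0]]
force: [2.5, 0.1, 4.2]
opening: 0.527
```

Request:
arm_command(increments="255 0 0 0 0 0 -0.05;255 0 0 0 0 0 -0.05;255 0 0 0 0 0 -0.05;255 0 0 0 0 0 0;255 0 0 0 0 0 0")

```text
time_s: 9.67
tool_pos: [0.5268, 0.0544, 0.1444]
orientation: [[-0.218, 0.976, -0.001], [0.976, 0.218, 0.0], [0.0, -0.001, -1.0]]
force: [0.7, 0.2, -2.0]
opening: 0.525
```

```bash
python3 -c "
from bench import r
s=r.state();print(s['force'],s['ft_torque'],s['tool_pos'])"
```

```text
[ 0.65504695  0.20460922 -1.99110715] [-0.12905134 -0.05922129  0.00425731] [0.52680412 0.0544163  0.14441894]
```

It dropped: the press force is gone and z is lower. I'll turn a touch farther toward the notch centre and lower.

Request:
arm_command(increments="255 0 0 -0.1 0 0 -0.04;255 0 0 -0.1 0 0 -0.02;255 0 0 -0.1 0 0 0;255 0 0 -0.1 0 0 0;255 0 0 0 0 0 0")

```text
time_s: 10.08
tool_pos: [0.5268, 0.0544, 0.1403]
orientation: [[-0.157, 0.988, -0.001], [0.988, 0.157, 0.0], [0.0, -0.001, -1.0]]
force: [0.1, 0.2, -2.3]
opening: 0.526
```

Request:
arm_command(increments="255 0 0 -0.1 0 0 0;255 0 0 -0.1 0 0 0;255 0 0 -0.1 0 0 0;255 0 0 -0.1 0 0 0;255 0 0 0 0 0 0", squeeze=45)

```text
time_s: 10.5
tool_pos: [0.5271, 0.0544, 0.1366]
orientation: [[-0.156, 0.988, 0.0], [0.988, 0.156, 0.0], [0.0, 0.0, -1.0]]
force: [0.3, 0.6, -1.6]
opening: 0.525
```

Request:
arm_command(increments="255 0 0 -0.1 0 0 0;255 0 0 -0.1 0 0 0;255 0 0 0 0 0 0;255 0 0 0 0 0 0;255 0 0 0 0 0 0")

```text
time_s: 10.92
tool_pos: [0.5274, 0.0544, 0.135]
orientation: [[-0.155, 0.988, 0.001], [0.988, 0.155, -0.0], [-0.0, 0.001, -1.0]]
force: [-0.4, 0.1, 4.7]
opening: 0.524
```

It's on the catch noses, underside about 11 mm up. Pressing on.

Request:
arm_command(increments="255 0 0 -0.1 0 0 0;255 0 0 -0.1 0 0 0;255 0 0 -0.1 0 0 0;255 0 0 0 0 0 0;255 0 0 0 0 0 0")

```text
time_s: 11.33
tool_pos: [0.5274, 0.0544, 0.1321]
orientation: [[-0.155, 0.988, 0.001], [0.988, 0.155, -0.0], [-0.0, 0.001, -1.0]]
force: [-0.9, -0.5, 6.9]
opening: 0.523
```

Request:
arm_command(increments="255 0 0 -0.1 0 0 0;255 0 0 -0.1 0 0 0;255 0 0 -0.1 0 0 0;255 0 0 0 0 0 0;255 0 0 0 0 0 0")

```text
time_s: 11.75
tool_pos: [0.5273, 0.0544, 0.1285]
orientation: [[-0.155, 0.988, 0.0], [0.988, 0.155, 0.0], [0.0, 0.0, -1.0]]
force: [1.9, -0.1, -0.5]
opening: 0.521
```

Request:
arm_command(increments="255 0 0 -0.1 0 0 0;255 0 0 -0.1 0 0 0;255 0 0 -0.1 0 0 0;255 0 0 -0.1 0 0 0;255 0 0 0 0 0 0")

```text
time_s: 12.17
tool_pos: [0.5268, 0.0545, 0.1242]
orientation: [[-0.155, 0.988, -0.001], [0.988, 0.155, 0.0], [0.0, -0.001, -1.0]]
force: [-0.3, 0.5, -2.7]
opening: 0.524
```

Request:
arm_command(increments="255 0 0 -0.1 0 0 0;255 0 0 -0.1 0 0 0;255 0 0 0 0 0 0;255 0 0 0 0 0 0;255 0 0 0 0 0 0")

```text
time_s: 12.58
tool_pos: [0.5268, 0.0544, 0.1237]
orientation: [[-0.155, 0.988, -0.0], [0.988, 0.155, -0.0], [-0.0, -0.0, -1.0]]
force: [-6.4, -1.0, 15.0]
opening: 0.527
```

There's a firm stop at 15 N, with TCP z 0.1237 against an expected 0.1238. Releasing and retreating upward, then a check.

Request:
arm_command(increments="255 0 0 0.1 0 0 0;0 0 0 0 0 0 0;0 0 0 0 0 0 0;0 0 0 0 0 0 0;0 0 0 0 0 0 0")

```text
time_s: 13.0
tool_pos: [0.5272, 0.0544, 0.1235]
orientation: [[-0.155, 0.988, 0.0], [0.988, 0.155, 0.0], [0.0, 0.0, -1.0]]
force: [-0.1, -0.4, 0.5]
opening: 0.742
```

Request:
arm_command(increments="0 0 0 0 0 0 0;0 0 0 0 0 0 0;0 0 0 0 0 0 0;0 0 0 0 0 0 0;0 0 0 0 0 0 0")

```text
time_s: 13.42
tool_pos: [0.5271, 0.0544, 0.1236]
orientation: [[-0.155, 0.988, 0.0], [0.988, 0.155, 0.0], [0.0, 0.0, -1.0]]
force: [-0.1, -0.2, 0.6]
opening: 0.995
```

Request:
arm_command(increments="0 0 0 2 0 0 0;0 0 0 3 0 0 0;0 0 0 3 0 0 0;0 0 0 3 0 0 0;0 0 0 2 0 0 0")

```text
time_s: 13.83
tool_pos: [0.5275, 0.0544, 0.2565]
orientation: [[-0.155, 0.988, 0.003], [0.988, 0.155, -0.0], [-0.0, 0.003, -1.0]]
force: [0.1, 0.6, 0.5]
opening: 1.0
```

Request:
arm_command(increments="0 -2 0 0 0 0 0;0 -2 0 0 0 0 0;0 -2 0 0 0 0 0;0 0 0 0 0 0 0;0 0 0 0 0 0 0")

```text
time_s: 14.25
tool_pos: [0.4669, 0.0544, 0.2541]
orientation: [[-0.155, 0.988, 0.001], [0.988, 0.155, -0.0], [-0.0, 0.001, -1.0]]
force: [0.6, -0.4, -0.2]
opening: 1.001
```

```bash
python3 - <<'E'
from bench import r
from h import *
f=r.grab_frame("scene");t=r.grab_frame("top");s=r.state();w=r.grab_frame("wrist");print(s["tool_pos"],s["opening"])
S=(.5271,.0544)
def dr(f,k,x,y,W,H):
  g=cv2.resize(f["pixels"][:,:,::-1],None,fx=k,fy=k,interpolation=cv2.INTER_CUBIC)
  for rad,z in((.025,.16),(.036,.056),(.036,.05)): cv2.polylines(g,[np.int32((proj(f,circ(S,rad,z))+.5)*16*k)],True,(0,255,0),1,shift=4)
  u,v=(proj(f,[[*S,.1]])[0]*k).astype(int);return g[v-H//2:v+H//2,u-W//2:u+W//2]
cv2.imwrite("pics/e.png",np.hstack([dr(f,5,0,0,450,500),dr(t,3,0,0,300,500)]))
cv2.imwrite("pics/w4.png",w["pixels"][:,:,::-1])
E
```

```text
[0.46790557 0.05437192 0.25382708] 1.0022759028871087
```

View pics/e.png

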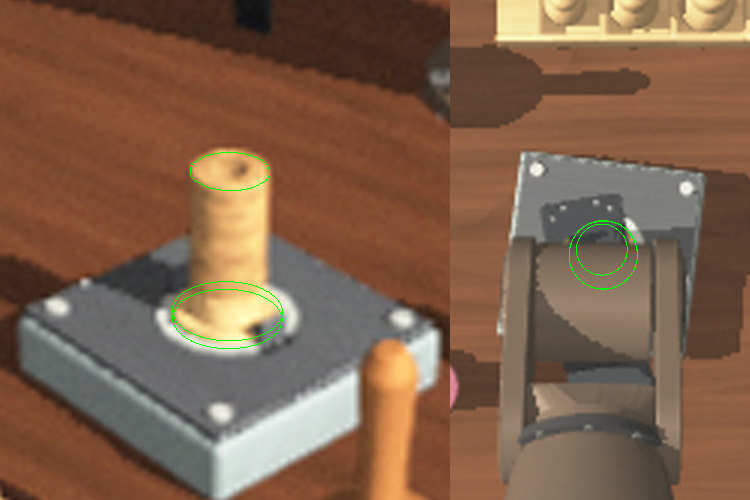

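The scene crop shows the bobbin standing upright on the spindle. Its top and flange match the model drawn at the seated height, and the front catch is visible over the flange at crop (262,325). The gripper is clear. Handing in.

```bash
python3 -c "
from bench import r
print(r.sign_off())"
```

```text
the job is handed in; nothing more can be done
None
```

The tall bobbin is on the spindle, pressed down to the seat and released, and I handed the job in after about 14 s of the 58 s allowed. The hand-in reports no verdict.

- **Fitting:** I threaded the bobbin on the spindle until it stopped on the blade. I then turned it about 54° under a light press until it dropped into the notches, and pressed it past the catches.
- **Seating:** It stopped firmly at 15 N with the TCP at z = 0.1237 m. I had expected 0.1238 m for the underside on the seat.
- **Last picture:** The bobbin stands upright within about 1 mm of the seated model, and the front catch is over its flange. The gripper was fully open and clear.
- **Not checked:** The rear catch was hidden in that view, and the arm blocked the top camera. I take it as shut because the flange reached full depth; I did not do a pull test. I moved nothing else on purpose and felt no stray contact, but I did not re-measure the short bobbin, stand, mallet or lid.
- **Disagreement:** The top camera and the wrist camera differed by 1–2 mm on where the bobbin stood at the start. I used the wrist camera.

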